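Close a leaf drill jig, pin it and hold it shut

ROBOT

A 6-joint arm with a two-finger parallel gripper is mounted at the origin on the work surface. World frame = base frame: x ahead of the robot, y to its left, z up, the work surface at z = 0. Lengths are in mm, angles in rad, forces in N, time in s.
With the tool pointing down it reaches from about 275 to 850 mm from the base axis. Payload 5.2 kg.
Tool frame: the origin (TCP) lies between the finger pads; the fingertips stand 17 mm ahead of it and the grasp point (between the pads) lies 2 mm behind it (arm.finger_overhang is the distance from the TCP to the fingertips, in mm); z points along the fingers, y is the line along which they close (so a half turn about z gives the same grasp; the last joint's range is limited). The gripper opens to 85 mm and grips with 20 to 120 N. Pads are 22 mm wide; open, the fingers measure 114 mm over their backs; the gripper's body (76 mm by 85 mm) begins 54 mm behind the grasp point. The pads swing forward as they close: fully open they stand 13 mm farther back than shut.
Start: joints at [1.007, 0.259, 1.535, -0, 1.348, -0.203], TCP at [194.141, 514.601, 248.31] pointing down, gripper open.
Joint ranges: [-3.14, 3.14], [-0.91, 2.08], [0.19, 2.58], [-1.22, 4.36], [0.22, 2.71], [-3.12, 3.12]. Speed limits (rad/s): [2.57, 2.57, 3.14, 3.14, 3.14, 3.14].

INTERFACE

Orientations are given as a unit quaternion [x, y, z, w].
In Python, from cell import arm, optics gives the robot as it stands.
- The arm moves only by the tool drive_tool, never from a script. Its argument "series" is one flat list of numbers, 6 for each row, row after row: the shift along the tool's x, y, z in cm, then the turn, a rotation vector about the tool's x, y, z in degrees. A call has 1 to 5 rows; each row shifts and turns the commanded pose from where the row before left it, along the tool's axes as they then stand; what a row does not reach is not made up. A row lasts 1/12 s, in which the tool goes at most 41.7 mm and 7.16 degrees, less where a joint would pass 70% of its speed; a pose out of reach is approached as far as the arm can. A call is refused whole if a number of a shift passes 4.17 or a number of a turn 7.16, either way. A call with a gripper value outside its range is refused whole. "claw" is the closure, from 0 (fully open) to 1 (shut), set as the call begins (left out, the last holds). The fingers move at their own pace and stop on an object; the grip force is fixed at half the most. Time passes only in rows, so rows that do not move let the fingers close. It gives the time, the measured TCP pose, the force, the opening and the grip force at its end, in the units of the state.
- arm.read_state(): the state, without advancing time (a new reading comes with each control period).
- optics.get_image(name): name is "scene" or "top"; returns a dict with "frame" (480x640x3 uint8, red, green, blue), "fx", "fy", "cx", "cy" (pixels), "eye" and "rotation" of the camera in the world. Camera axes: x right, y up, looking along -z (the intrinsics and any distortion apply to the point x, -y, -z); pixel columns grow to the right and rows downward; lengths in mm; the calibration is good to about 2 mm. A picture is of the moment at which its call begins. There is no depth.
- arm.close_job(): hands the job in; it is judged then, once.
The state is a dict: "time": time; "joints": joint angles; "joint_vel": joint speeds; "joint_efforts": joint torques, N m; "eef_pos": TCP position; "orientation": TCP orientation; "force": force on the tool from outside, world axes, zero at the start; "wrist_torque": the same for the moment, N m; "opening": finger opening in mm; "gripper_force": force on a finger pad.
Only numpy, scipy, OpenCV 4.12 (cv2) and the standard library are available. Lean on these libraries where they do the work, as an engineer would, in place of code of your own. Each camera call takes 0.05 s, during which the arm holds its last target. There are 200 camera calls.

TASK

Close the leaf drill jig over the brass plate in its nest: fold the standing leaf down, then take the knobbed jig pin from the wooden block and push it down through the leaf's large bush, the plate and the base until its shoulder is fully home on the bush. The leaf rides on a sprung pad, so finish while still holding the pin's knob and bearing down firmly on it, with the leaf pressed right shut ready for drilling. Leave the punch, hammer, brass dish and pitch bowl where they are.

Things in the scene. Friction and masses are not known exactly. Their poses are not given: they have to be found in the camera images.
- jig: Dark steel base of the drill jig, bolted to the bench, 110 x 194 mm and 40 mm high (ears on its x sides, to x = +-83 mm, 20 mm high). Origin: centre of its underside. z up; the hinge lies along its x axis at y = +85 mm, and the leaf when shut reaches from there to the -y side. A nest in its top holds the brass plate.
- leaf (a joint): Hinge of the leaf, rad: 0 = pressed right shut, 1.57 = upright, 1.95 = leaning back on its stop. Stiff hinge (0.14 N m friction, damped): the leaf stays where left near upright; tipped below about 0.9 it falls shut slowly by its own weight. It then rests ajar at about 0.04 on a sprung pad; pressing it right shut takes about 7 N at the bush, and it rises again when released.
- leaf_hinge (a point): Middle of the hinge axis (fixed on the jig), 46 mm above the bench; the leaf's mid-thickness lies on the axis.
- leaf_tab (a point): Middle of the free end of the leaf, 196 mm from the hinge axis; moves with the leaf. The leaf is a 0.42 kg aluminium plate, 80 mm wide (along the jig's x), 12 mm thick, reaching 170 mm from the hinge axis, then a ribbed finger tab 36 mm wide and 10 mm thick out to 196 mm.
- bush: Large steel bush in the leaf near its free end: head 27 mm across, 2 mm proud of the leaf, bore 11.4 mm, 135 mm from the hinge axis, midway across the leaf. Origin: centre of its lower end, level with the leaf's underside; z along the bore, out of the leaf's top (up when shut). The small bush nearer the hinge is for the drill; the pin does not fit it.
- bush_mouth (a point): Centre of the large bush's mouth, on top of its head, 14 mm above bush's origin along its z; 54 mm above the bench when the leaf is right shut.
- base_hole (a point): Centre of the mouth of the pin hole in the base (12.2 mm bore, through), in the floor of the nest 34 mm above the bench. It lies under the bush's bore when the leaf is shut.
- plate: Loose brass back plate, 50 x 124 x 4 mm, lying in the nest with 0.5 mm play; its 12.4 mm hole lies over the base's hole. Origin: centre of its underside.
- pin: Steel jig pin, about 0.13 kg, 81 mm long, standing in a hole of the wooden block: from below a 10 mm shank, 42 mm long, with a bullet nose (9 mm long, 5 mm across at its end); a round shoulder flange 28 mm across, 5 mm thick; a cylindrical knob 22 mm across, 34 mm high. Origin: tip of the nose; z along the pin to the knob (up). The flange rests on the block's top.
- pin_tip (a point): Tip of the pin's nose (the pin's origin). With the pin home and the leaf shut it lies 22 mm below base_hole.
- pin_shoulder (a point): Centre of the underside of the pin's shoulder flange, 42 mm above the tip; meets bush_mouth when the pin is home.
- block: Hardwood block fixed to the bench, 160 (x) x 60 (y) x 45 mm high, with two 12.5 mm holes on its x axis at x = -45 and +45 mm. The jig pin stands in one of them and the centre punch in the other, either way round. Origin: centre of its underside.
- punch: Dark centre punch, a slim rod 14 mm across without flange or knob, 112 mm long, standing point down in the block's other hole, its top 112 mm above the bench. To be left alone. Origin: its point; z up.
- hammer: Hammer with wooden handle, 270 mm long, lying on the bench. To be left alone. Origin: under its middle.
- dish: Shallow brass dish, 176 mm across and 18 mm high. To be left alone. Origin: centre of its underside.
- pitch_bowl: Heavy iron bowl full of hard pitch, 150 mm across and 65 mm high. To be left alone. Origin: centre of its underside.

How it is judged (in metres and radians):
On the way, in this order (a step that is already met when the one before it is completed fails the run):
1. the leaf is folded down onto its sprung pad (hinge below 0.08 rad) (value of joint leaf below 0.08 rad), for 0.2 s.
2. the pin has passed through the bush and the plate into the base (tip more than 8 mm down the base's hole) (horizontal distance between pin_tip and base_hole below 0.004 m and angle between the z axis of pin and the z axis of jig, either way round below 0.12 rad and z of pin_tip in the frame of base_hole below -0.008 m), for 0.1 s.
At the end, for the whole second after the job is handed in: Through the last second: leaf pressed shut (hinge below 0.012 rad); pin upright through bush, plate and base, tip over 18 mm down the base hole and within 4 mm of its axis, shoulder within 4 mm of the bush mouth; pin bears on the bush and fingers on the pin with over 3 N each; pin still (value of joint leaf below 0.012 rad and horizontal distance between pin_tip and base_hole below 0.004 m and angle between the z axis of pin and the z axis of jig, either way round below 0.12 rad and z of pin_tip in the frame of base_hole below -0.018 m and distance between pin_shoulder and bush_mouth below 0.004 m and contact force between pin and bush above 3 N and contact force between the fingers and pin above 3 N and linear speed of pin below 0.02 m/s); the arm keeps its last pose, push and grip.
It fails at once if the punch, hammer, dish or pitch bowl is moved more than 3 cm or the punch pulled over (distance of any of punch, hammer, dish, pitch_bowl from where it was at the start of the episode above 0.03 m or angle between punch's own z axis and vertical above 0.5 rad).
It also fails if it takes over 54 s, if anything falls off the work surface, if the arm or the gripper's body presses on something with over 40 N, if the wrist force passes 120 N, or if a joint passes its speed limit or range.

## Working session

There is one attempt and no reset: what is moved stays moved. The work goes in short steps, Python scripts to look and compute and a tool call to move; the robot and the scene stay as the last step left them, time stands still between calls to the robot, and variables do not carry over. Pictures are saved under pics/ and viewed, at most 10 in all, crops included, and the job is handed in when it is done.

Besides the shell and the picture viewer there is one more tool, called by a JSON object that holds its "fn" and its "kwargs". drive_tool: Moves the arm, as the interface text tells. Its arguments: {"type":"object","properties":{"series":{"type":"array","items":{"type":"number"}},"claw":{"type":"number"}},"required":["series"]}

```bash
mkdir -p pics; ls; python3 - <<'E'
from cell import arm, optics
import cv2
for n in ("scene","top"):
    d=optics.get_image(n)
    cv2.imwrite(f"pics/{n}0.png",d["frame"][:,:,::-1])
    print(n,{k:v for k,v in d.items() if k!="frame"})
print(arm.read_state())
E
```

```text
pics
scene {'fx': 473.2179602279737, 'fy': 473.2179602279737, 'cx': 322.6185548958631, 'cy': 237.33570045393677, 'eye': array([1102.22655241, -491.63449487,  668.55036826]), 'rotation': array([0.40977096, 0.14146784, 0.31583484, 0.84399227])}
top {'fx': 541.6225735073323, 'fy': 541.6225735073323, 'cx': 321.2693932488202, 'cy': 241.09551698644617, 'eye': array([ 513.4502625 ,   86.11991414, 1165.19830682]), 'rotation': array([-0.03113966,  0.03987696,  0.71406198, -0.69825185])}
{'time': 0.1, 'joints': array([ 1.00721292e+00,  2.59266547e-01,  1.53599327e+00, -5.89570926e-06,
        1.34800535e+00, -2.02799168e-01]), 'joint_vel': array([-0.00089628,  0.00054208, -0.00311204,  0.00137361, -0.00098059,
       -0.00140087]), 'joint_efforts': array([ 1.07038682e-03, -4.46967459e+01, -2.91245002e+01, -4.45438372e-04,
        6.23731772e-03, -7.27895235e-05]), 'eef_pos': array([193.88445137, 514.20415688, 247.55185256]), 'orientation': array([ 1.79414638e-01,  9.83773189e-01, -7.76684784e-04, -3.09996284e-04]), 'force': array([ 0.49733276, -0.34962126,  0.20152264]), 'wrist_torque': array([-0.01210234, -0.00110329, -0.03401065]), 'gripper_force': 0.0, 'opening': 85.30016000867536}
```

View pics/scene0.png

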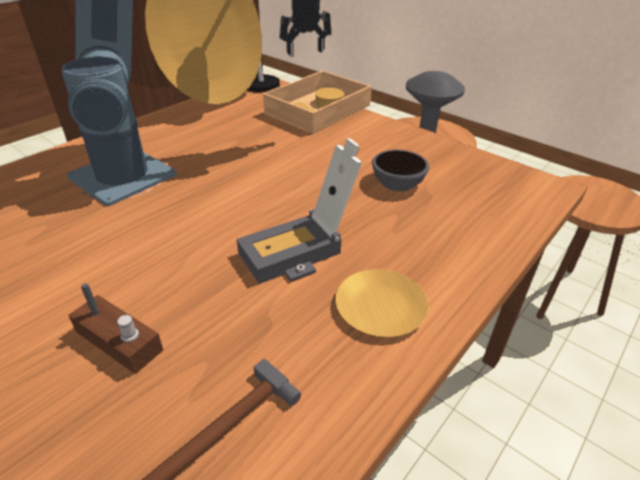

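View pics/top0.png

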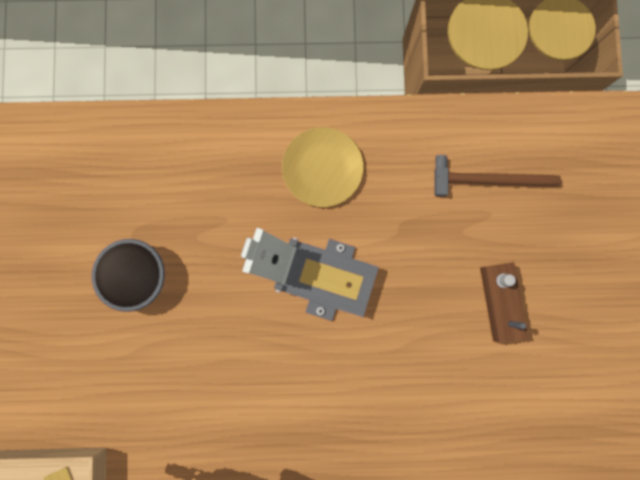

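The scene view shows the jig at about (290,245) with its leaf standing up to (350,145), the pin knob at (127,325) and the punch at (90,298). The top view shows the jig at about (330,278), the base hole at (349,285), the pin at (508,281) and the punch at (517,325). Next I'll zoom in to get precise pixels.

```bash
cat > h.py <<'E'
import numpy as np
from scipy.spatial.transform import Rotation as R
def proj(d,P):
    p=R.from_quat(d["rotation"]).inv().apply(np.atleast_2d(P)-d["eye"])
    return np.c_[d["cx"]+d["fx"]*p[:,0]/-p[:,2], d["cy"]+d["fy"]*-p[:,1]/-p[:,2]]
def ray(d,px,z):
    px=np.atleast_2d(px); v=np.c_[(px[:,0]-d["cx"])/d["fx"],-(px[:,1]-d["cy"])/d["fy"],-np.ones(len(px))]
    w=R.from_quat(d["rotation"]).apply(v); return d["eye"]+w*((z-d["eye"][2])/w[:,2])[:,None]
def crop(f,x,y,w,h,s,cv2):
    c=cv2.resize(f[y:y+h,x:x+w],None,fx=s,fy=s,interpolation=cv2.INTER_CUBIC)
    for i in range(0,w,10): cv2.putText(c,str(x+i),(i*s,8),0,.3,(0,0,0),1); cv2.line(c,(i*s,10),(i*s,16),(0,0,255),1)
    for i in range(0,h,10): cv2.putText(c,str(y+i),(8,i*s+4),0,.3,(0,0,0),1); cv2.line(c,(0,i*s),(6,i*s),(0,0,255),1)
    return c
E
python3 - <<'E'
import cv2,numpy as np
from h import crop
t=cv2.imread("pics/top0.png"); s=cv2.imread("pics/scene0.png")
a=crop(t,235,220,150,110,5,cv2); cv2.imwrite("pics/a.png",a)
b=crop(s,230,130,130,150,4,cv2)
c=np.hstack([crop(t,475,255,66,100,4,cv2)]); e=crop(s,64,280,100,95,5,cv2)[:, :500]
o=np.zeros((600,800,3),np.uint8)
o[:b.shape[0],:520]=b; o[:400,520:784]=c
cv2.imwrite("pics/b.png",o); cv2.imwrite("pics/e.png",e)
E
```

```text
(no output)
```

View pics/a.png

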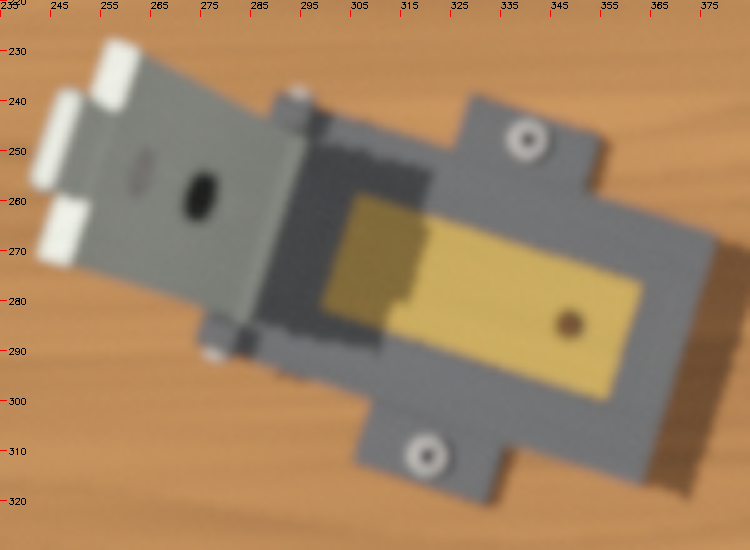

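View pics/b.png

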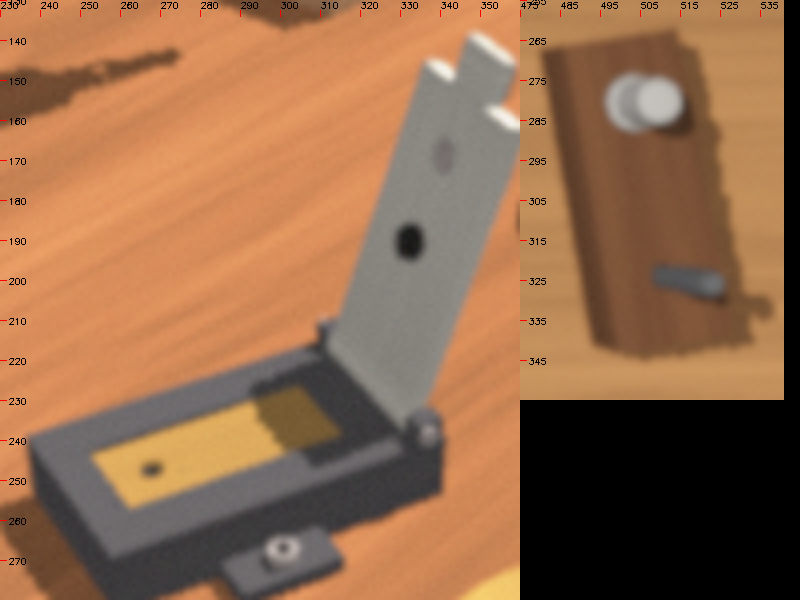

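The top crop shows the base corners at (717,238) and (645,485), the hole at (570,325), and the leaf end and tab corners at its left. The second crop shows the same features from the scene camera, plus the pin knob top at (658,102) and the punch top at (712,285).

View pics/e.png

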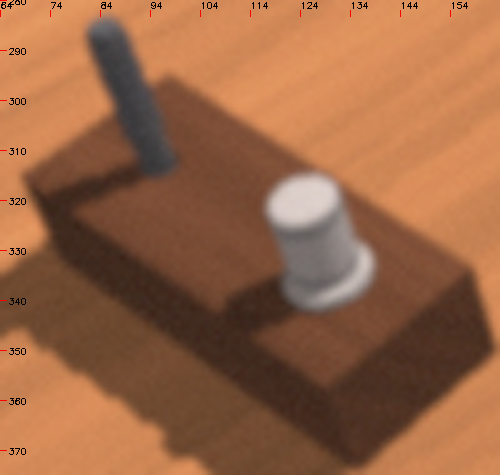

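The pin's knob top is at crop (303,202), the punch top at (104,30), and the block's top corners at (25,175), (172,77), (470,270) and (325,388). I'll fit the poses jointly across both views.

```bash
cat > fit.py <<'E'
import numpy as np
from scipy.optimize import least_squares
from cell import optics
from h import *
T=optics.get_image("top"); S=optics.get_image("scene")
pt=lambda l,o,s:(np.array(l,float)+.5)/s-.5+np.array(o)
def jig(q,Pl):  # Pl local
    c,s=np.cos(q[2]),np.sin(q[2]); P=np.asarray(Pl,float)
    return np.c_[q[0]+c*P[:,0]-s*P[:,1], q[1]+s*P[:,0]+c*P[:,1], P[:,2]]
def leaf(th,L): # x,r,n
    L=np.asarray(L,float); return np.c_[L[:,0],85-L[:,1]*np.cos(th)+L[:,2]*np.sin(th),46+L[:,1]*np.sin(th)+L[:,2]*np.cos(th)]
B=[(55,-97,40),(-55,-97,40),(0,-50,38)]; L=[(40,170,-6),(-40,170,-6),(18,196,-5),(-18,196,-5),(0,135,-6)]
bt=pt([(717,238),(645,485),(570,325),(140,50),(72,267),(85,95),(55,190),(200,197)],(235,220),5)
bs=pt([(110,558),(28,437),(152,469),(520,131),(427,65),(512,68),(468,42),(410,242)],(230,130),4)
def f(q):
    P=jig(q,np.vstack([B,leaf(q[3],L)]))
    return np.r_[(proj(T,P)-bt).ravel(),(proj(S,P)-bs).ravel()]
if __name__=="__main__":
    r=least_squares(f,[500,80,-.3,1.9],loss="soft_l1"); q=r.x
    print("jig",q.round(4)); print(f(q).reshape(-1,2).round(1).tolist())
    J=lambda l:jig(q,l).round(1).tolist()
    print("hole",J([(0,-50,34)]),"hinge",J([(0,85,46)]),"tab",J(leaf(q[3],[(0,196,0)])))
    C=[(80,30,45),(80,-30,45),(-80,30,45),(-80,-30,45)]
    cs=pt([(470,270),(325,388),(172,77),(25,175)],(64,280),5)
    ts=lambda p,u:pt([p],u[0],u[1])
    pT,pS=pt([(138,102)],(475,255),4),pt([(303,202)],(64,280),5)
    uT,uS=pt([(192,285)],(475,255),4),pt([(104,30)],(64,280),5)
    def g(b,w=None):
        P=jig(b,C+[(45,0,84),(-45,0,112)])
        return np.r_[(proj(S,P)-np.vstack([cs,pS,uS])).ravel(),(proj(T,P[4:])-np.vstack([pT,uT])).ravel()]
    rb=least_squares(g,[500,-250,.1],loss="soft_l1"); b=rb.x
    print("block",b.round(3),g(b).reshape(-1,2).round(1).tolist(),"pin",jig(b,[(45,0,84),(-45,0,112)]).round(1).tolist())
    print("pin rays",ray(T,pT,84).round(1),ray(S,pS,84).round(1),"punch",ray(T,uT,112).round(1),ray(S,uS,112).round(1))
E
python3 fit.py
```

```text
jig [ 5.512393e+02  6.224200e+01 -3.331000e-01  1.905200e+00]
[[0.7, -0.9], [-0.6, 0.5], [0.6, 0.0], [0.0, -0.4], [-0.7, -0.9], [0.5, -0.7], [-0.2, 0.1], [-11.2, -5.0], [0.0, 0.5], [-1.1, -0.1], [-0.6, 0.3], [-2.1, -0.4], [-0.4, -1.0], [-1.5, -1.6], [-0.5, -2.6], [8.7, -21.2]]
hole [[534.9, 15.0, 34.0]] hinge [[579.0, 142.6, 46.0]] tab [[600.1, 203.4, 231.1]]
block [ 4.91821e+02 -3.07740e+02  1.17000e-01] [[0.7, -0.1], [0.0, 0.7], [-0.1, -0.9], [-0.8, -0.1], [-0.2, -0.1], [-0.1, -0.8], [0.1, -0.4], [-0.2, -0.4]] pin [[536.5, -302.5, 84.0], [447.1, -313.0, 112.0]]
pin rays [[ 535.7 -302.3   84. ]] [[ 537.  -302.4   84. ]] punch [[ 446.4 -313.3  112. ]] [[ 449.  -313.7  112. ]]
```

{"fn": "drive_tool", "kwargs": {"series": [-1.5,-0.3,0,0,0,0,-3.3,-0.6,0,0,0,0,-3.3,-0.6,0,0,0,0,-3.3,-0.6,0,0,0,0,-3.3,-0.6,0,0,0,0], "claw": 1}}

```text
time: 0.62
eef_pos: [323.0, 436.6, 248.2]
orientation: [0.179, 0.984, -0.0, -0.0]
force: [0.2, 0.3, -0.1]
opening: 25.8
gripper_force: 0.0
```

{"fn": "drive_tool", "kwargs": {"series": [-3.3,-0.6,0,0,0,0,-3.3,-0.6,0,0,0,0,-3.3,-0.6,0,0,0,0,-3.3,-0.6,0,0,0,0,-3.3,-0.6,0,0,0,0]}}

```text
time: 1.03
eef_pos: [467.1, 350.0, 248.1]
orientation: [0.179, 0.984, -0.0, -0.0]
force: [0.7, 0.8, 0.3]
opening: 0.1
gripper_force: 0.0
```

{"fn": "drive_tool", "kwargs": {"series": [-3.3,-0.6,0.6,0,0,0,-3.3,-0.6,0.6,0,0,0,-3.3,-0.6,0.6,0,0,0,-3.3,-0.6,0.6,0,0,0,-2.6,-0.6,0.2,0,0,0]}}

```text
time: 1.45
eef_pos: [604.7, 265.5, 220.7]
orientation: [0.18, 0.984, -0.001, -0.001]
force: [0.1, -0.0, -0.2]
opening: 0.1
gripper_force: 0.0
```

```bash
cat > st.py <<'E'
from h import *
from cell import arm
s=arm.read_state(); M=R.from_quat(s["orientation"]).as_matrix()
p=s["eef_pos"]; d=p[:2]-np.array([551.24,62.24]); c,k=np.cos(-.3331),np.sin(-.3331)
print("t",s["time"],"pos",p.round(1),"jigxy",(c*d[0]+k*d[1]).round(1),(-k*d[0]+c*d[1]).round(1),"F",s["force"].round(1),"open",round(s["opening"],1),s["gripper_force"])
print(M.round(3).tolist())
E
python3 st.py
python3 - <<'E'
from cell import optics
import cv2,numpy as np
a=optics.get_image("top")["frame"];b=optics.get_image("scene")["frame"]
o=np.hstack([cv2.resize(a[180:340,200:400],None,fx=2,fy=2),cv2.resize(b[80:240,240:440],None,fx=2,fy=2)])
cv2.imwrite("pics/c1.png",o[:,:,::-1])
E
```

```text
t 1.45 pos [604.7 265.5 220.7] jigxy -15.9 209.6 F [ 0.1 -0.  -0.2] open 0.1 0.0
[[-0.935, 0.354, -0.001], [0.354, 0.935, -0.001], [0.001, -0.001, -1.0]]
```

View pics/c1.png

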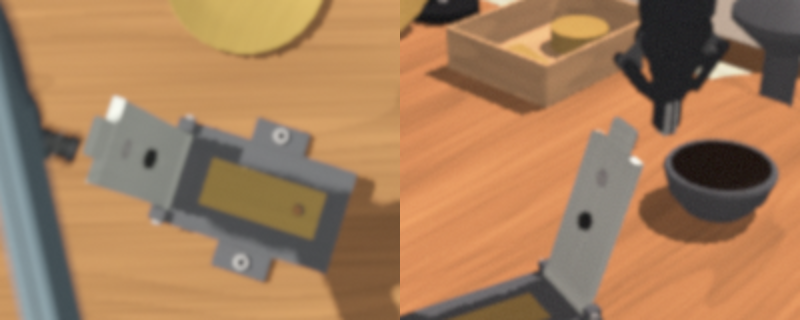

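The gripper is behind the leaf, with its knuckles clear above the tips. Now I'll push the leaf over along an arc.

{"fn": "drive_tool", "kwargs": {"series": [-0.8,-1.5,-0.5,0,0,0,-0.8,-1.5,-0.5,0,0,0,0,-0.8,-0.2,0,0,0,0,-0.8,-0.2,0,0,0,0,-0.8,-0.2,0,0,0]}}

```text
time: 1.97
eef_pos: [598.7, 211.6, 238.8]
orientation: [0.179, 0.984, 0.001, 0.0]
force: [2.0, 2.3, 0.6]
opening: -0.2
gripper_force: 0.9
```

{"fn": "drive_tool", "kwargs": {"series": [0,-0.8,-0.2,0,0,0,0,-0.8,-0.2,0,0,0,0,-0.8,-0.1,0,0,0,0,-0.8,0,0,0,0,0,-0.8,0,0,0,0]}}

```text
time: 2.38
eef_pos: [584.3, 173.2, 243.4]
orientation: [0.179, 0.984, 0.0, -0.0]
force: [0.6, 1.3, 0.4]
opening: -0.2
gripper_force: 0.6
```

```bash
python3 st.py
```

```text
t 2.3833 pos [584.3 173.2 243.4] jigxy -5.0 115.7 F [0.6 1.3 0.4] open -0.2 0.590161036085538
[[-0.936, 0.353, -0.0], [0.353, 0.936, 0.0], [0.0, -0.0, -1.0]]
```

{"fn": "drive_tool", "kwargs": {"series": [-0.1,-1.0,0,0,0,0,-0.1,-1.0,0.1,0,0,0,-0.1,-1.0,0.1,0,0,0,-0.1,-1.0,0.1,0,0,0,-0.1,-1.0,0.2,0,0,0]}}

```text
time: 2.8
eef_pos: [571.6, 124.0, 238.0]
orientation: [0.18, 0.984, -0.0, -0.0]
force: [0.5, 0.5, -0.1]
opening: 0.5
gripper_force: 0.3
```

{"fn": "drive_tool", "kwargs": {"series": [-0.1,-1.0,0.2,0,0,0,-0.1,-1.0,0.3,0,0,0,0,-1.0,0.3,0,0,0,0,-1.0,0.4,0,0,0,0,-1.0,0.5,0,0,0]}}

```text
time: 3.22
eef_pos: [556.0, 76.6, 221.1]
orientation: [0.179, 0.984, -0.0, 0.0]
force: [1.2, -0.8, -0.5]
opening: 0.1
gripper_force: 0.1
```

```bash
python3 st.py
```

```text
t 3.2167 pos [556.   76.6 221.1] jigxy -0.2 15.1 F [ 1.2 -0.8 -0.5] open 0.1 0.05000079530873336
[[-0.936, 0.353, 0.0], [0.353, 0.936, -0.0], [-0.0, -0.0, -1.0]]
```

{"fn": "drive_tool", "kwargs": {"series": [0,-1.0,0.5,0,0,0,0,-1.0,0.6,0,0,0,0,-1.0,0.7,0,0,0,0,-1.0,0.8,0,0,0,0,-1.0,0.9,0,0,0]}}

```text
time: 3.63
eef_pos: [538.2, 29.9, 185.6]
orientation: [0.179, 0.984, -0.0, 0.0]
force: [-0.1, 0.6, -0.7]
opening: 0.3
gripper_force: 0.0
```

{"fn": "drive_tool", "kwargs": {"series": [0,-0.9,1.0,0,0,0,0,-0.8,1.0,0,0,0,0,-0.6,1.0,0,0,0,0,0,0,0,0,0,0,0,0,0,0,0]}}

```text
time: 4.05
eef_pos: [529.9, 9.1, 155.5]
orientation: [0.18, 0.984, 0.0, -0.001]
force: [-0.0, -0.1, 0.4]
opening: -0.2
gripper_force: 0.0
```

```bash
python3 st.py
python3 - <<'E'
from cell import optics
import cv2,numpy as np
b=optics.get_image("scene")["frame"]
cv2.imwrite("pics/c2.png",cv2.resize(b[80:320,200:400],None,fx=2,fy=2)[:,:,::-1])
E
```

```text
t 4.05 pos [529.9   9.1 155.5] jigxy -2.8 -57.2 F [-0.  -0.1  0.4] open -0.2 0.0
[[-0.935, 0.354, -0.002], [0.354, 0.935, 0.0], [0.002, -0.0, -1.0]]
```

View pics/c2.png

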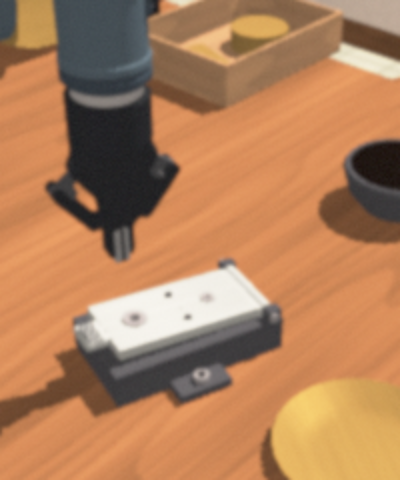

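The leaf is folded onto its pad, with the bush visible at crop (133,319). Next is the pin.

{"fn": "drive_tool", "kwargs": {"series": [-0.7,-1.8,0,0,0,0,-1.4,-3.6,0,0,0,0,-1.4,-3.6,0,0,0,0,-1.4,-3.6,0,0,0,0,-1.4,-3.6,0,0,0,0], "claw": 0.4}}

```text
time: 4.52
eef_pos: [532.9, -165.7, 157.3]
orientation: [0.179, 0.984, -0.0, 0.001]
force: [1.3, 0.5, 0.2]
opening: 51.5
gripper_force: 0.0
```

{"fn": "drive_tool", "kwargs": {"series": [-1.5,-3.6,0,0,0,0,-1.5,-3.6,0,0,0,0,-1.5,-3.6,0,0,0,0,-0.8,-1.9,0,0,0,0,0,0,0,0,0,0]}}

```text
time: 4.93
eef_pos: [537.6, -307.3, 157.0]
orientation: [0.181, 0.983, -0.002, 0.001]
force: [0.3, 0.3, 0.7]
opening: 51.2
gripper_force: 0.0
```

```bash
python3 st.py
python3 - <<'E'
from cell import optics
import cv2,numpy as np
from h import crop
a=optics.get_image("top")["frame"][:,:,::-1].copy();b=optics.get_image("scene")["frame"][:,:,::-1].copy()
o=np.zeros((600,800,3),np.uint8)
o[:400,:400]=crop(a,320,250,50,50,8,cv2); o[:400,400:]=crop(b,240,210,50,50,8,cv2)
o[400:,:200]=crop(a,480,255,50,50,4,cv2)[:200]; o[400:,200:600]=crop(b,70,290,100,50,4,cv2)
cv2.imwrite("pics/c3.png",o)
E
```

```text
t 4.9333 pos [ 537.6 -307.3  157. ] jigxy 107.9 -353.7 F [0.3 0.3 0.7] open 51.2 0.0
[[-0.934, 0.356, 0.002], [0.356, 0.934, -0.004], [-0.003, -0.002, -1.0]]
```

View pics/c3.png

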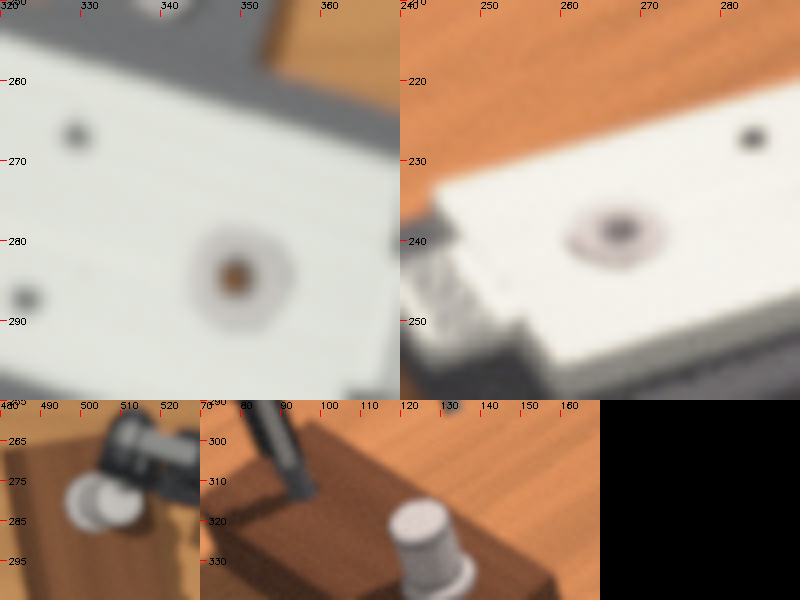

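The leaf is down: the bush head centre is at crop (242,278) in the top view, and its mouth is at (620,230) in the scene view. The open fingers hover beside the pin. I'll compute the rays.

```bash
python3 - <<'E'
from cell import optics
from h import *
from fit import jig
T=optics.get_image("top"); S=optics.get_image("scene")
q=[551.2393,62.242,-.3331]
m=[(0,85-135*np.cos(.04)+8*np.sin(.04),46+135*np.sin(.04)+8*np.cos(.04))]
M=jig(q,m);print("pred mouth",M,proj(T,M),proj(S,M))
print(ray(T,(349.8,284.3),59.4),ray(S,(267.1,238.3),59.4))
E
```

```text
pred mouth [[535.03050245  15.39471669  59.39216097]] [[349.64661694 284.32743967]] [[266.65923973 239.07309463]]
[[535.0789547  15.0810894  59.4      ]] [[533.89462381  17.75585214  59.4       ]]
```

{"fn": "drive_tool", "kwargs": {"series": [0.3,0.4,1.0,0,0,0,0,0,2.0,0,0,0,0,0,2.0,0,0,0,0,0,2.0,0,0,0,0,0,1.3,0,0,0]}}

```text
time: 5.65
eef_pos: [534.6, -295.0, 70.9]
orientation: [0.179, 0.984, 0.001, -0.001]
force: [-0.1, 0.0, -0.8]
opening: 51.1
gripper_force: 0.0
```

{"fn": "drive_tool", "kwargs": {"series": [0,0,0,0,0,0,0,0,0,0,0,0]}}

```text
time: 5.82
eef_pos: [535.1, -295.7, 72.4]
orientation: [0.179, 0.984, 0.001, -0.001]
force: [1.2, -0.8, 0.4]
opening: 51.4
gripper_force: 0.0
```

```bash
python3 st.py
```

```text
t 5.8167 pos [ 535.1 -295.7   72.4] jigxy 101.8 -343.5 F [ 1.2 -0.8  0.4] open 51.4 0.0
[[-0.936, 0.352, -0.002], [0.352, 0.936, 0.002], [0.002, 0.001, -1.0]]
```

{"fn": "drive_tool", "kwargs": {"series": [-0.4,-0.6,0,0,0,0,0,0,0,0,0,0,0,0,0,0,0,0,0,0,0,0,0,0]}}

```text
time: 6.15
eef_pos: [537.6, -304.7, 74.3]
orientation: [0.18, 0.984, -0.0, 0.001]
force: [0.5, -0.1, -0.5]
opening: 51.4
gripper_force: 0.0
```

{"fn": "drive_tool", "kwargs": {"series": [0,0,0,0,0,0,0,0,0,0,0,0,0,0,0,0,0,0,0,0,0,0,0,0], "claw": 1}}

```text
time: 6.48
eef_pos: [537.6, -303.2, 73.9]
orientation: [0.179, 0.984, 0.001, 0.0]
force: [0.4, 5.0, 4.6]
opening: 20.4
gripper_force: 58.5
```

{"fn": "drive_tool", "kwargs": {"series": [0,0,0,0,0,0,0,0,0,0,0,0]}}

```text
time: 6.65
eef_pos: [537.6, -303.2, 73.9]
orientation: [0.179, 0.984, 0.001, 0.0]
force: [0.5, 5.5, 5.4]
opening: 20.5
gripper_force: 58.5
```

```bash
python3 st.py
```

```text
t 6.65 pos [ 537.6 -303.2   73.9] jigxy 106.6 -349.8 F [0.5 5.5 5.4] open 20.5 58.53290140628815
[[-0.936, 0.353, 0.001], [0.353, 0.936, 0.001], [-0.0, 0.001, -1.0]]
```

{"fn": "drive_tool", "kwargs": {"series": [0,0,-0.5,0,0,0,0,0,-1.5,0,0,0,0,0,-2.5,0,0,0,0,0,-2.5,0,0,0,0,0,-1.5,0,0,0]}}

```text
time: 7.07
eef_pos: [537.5, -305.2, 160.7]
orientation: [0.179, 0.984, -0.001, 0.001]
force: [0.6, -0.0, -1.0]
opening: 20.1
gripper_force: 59.3
```

{"fn": "drive_tool", "kwargs": {"series": [0.7,1.8,0,0,0,0,1.2,3.0,0,0,0,0,1.2,3.0,0,0,0,0,1.2,3.0,0,0,0,0,1.2,3.0,0,0,0,0]}}

```text
time: 7.48
eef_pos: [533.8, -155.0, 158.2]
orientation: [0.18, 0.984, -0.0, -0.0]
force: [0.7, 0.3, -1.9]
opening: 20.1
gripper_force: 59.3
```

{"fn": "drive_tool", "kwargs": {"series": [1.2,3.0,0,0,0,0,1.2,3.0,0,0,0,0,1.2,3.0,0,0,0,0,1.2,3.0,0,0,0,0,0.8,2.0,0,0,0,0]}}

```text
time: 7.9
eef_pos: [530.7, -2.8, 158.2]
orientation: [0.179, 0.984, -0.0, -0.0]
force: [0.2, 0.6, -1.3]
opening: 20.2
gripper_force: 59.3
```

{"fn": "drive_tool", "kwargs": {"series": [0.4,0.9,0,0,0,0,0,0,0,0,0,0,0,0,0,0,0,0,0,0,0,0,0,0,0,0,0,0,0,0]}}

```text
time: 8.32
eef_pos: [531.1, 3.4, 158.3]
orientation: [0.18, 0.984, -0.0, 0.0]
force: [-1.2, 0.4, -1.6]
opening: 20.7
gripper_force: 59.3
```

{"fn": "drive_tool", "kwargs": {"series": [0,0,0,0,0,0,0,0,0,0,0,0,0,0,0,0,0,0,0,0,0,0,0,0,0,0,0,0,0,0]}}

```text
time: 8.73
eef_pos: [530.9, 4.7, 158.3]
orientation: [0.18, 0.984, -0.0, 0.0]
force: [0.1, -0.9, -0.4]
opening: 20.3
gripper_force: 59.3
```

```bash
python3 st.py
```

```text
t 8.7333 pos [530.9   4.7 158.3] jigxy -0.4 -61.0 F [ 0.1 -0.9 -0.4] open 20.3 59.31942701339722
[[-0.935, 0.353, 0.0], [0.353, 0.935, -0.0], [-0.0, 0.0, -1.0]]
```

{"fn": "drive_tool", "kwargs": {"series": [-0.1,0.6,0.8,0,0,0,-0.1,0.5,0.8,0,0,0,0,0,0.2,0,0,0,0,0,0,0,0,0,0,0,0,0,0,0]}}

```text
time: 9.15
eef_pos: [536.4, 14.8, 139.7]
orientation: [0.179, 0.984, -0.0, -0.001]
force: [0.0, -0.3, -2.2]
opening: 20.1
gripper_force: 59.3
```

{"fn": "drive_tool", "kwargs": {"series": [0,0,0,0,0,0,0,0,0,0,0,0,0,0,0,0,0,0,0,0,0,0,0,0,0,0,0,0,0,0]}}

```text
time: 9.57
eef_pos: [536.7, 14.4, 140.5]
orientation: [0.179, 0.984, -0.0, 0.0]
force: [-0.3, -0.1, -1.6]
opening: 20.1
gripper_force: 59.3
```

```bash
python3 st.py
python3 - <<'E'
from cell import optics
import cv2,numpy as np
from h import crop
a=optics.get_image("top")["frame"][:,:,::-1].copy();b=optics.get_image("scene")["frame"][:,:,::-1].copy()
o=np.hstack([crop(a,315,240,65,75,6,cv2),crop(b,240,190,65,75,6,cv2)])
cv2.imwrite("pics/c4.png",o); print(o.shape)
E
```

```text
t 9.5667 pos [536.7  14.4 140.5] jigxy 1.9 -50.0 F [-0.3 -0.1 -1.6] open 20.1 59.3122923374176
[[-0.936, 0.353, 0.0], [0.353, 0.936, -0.0], [-0.0, 0.0, -1.0]]
(450, 780, 3)
```

View pics/c4.png

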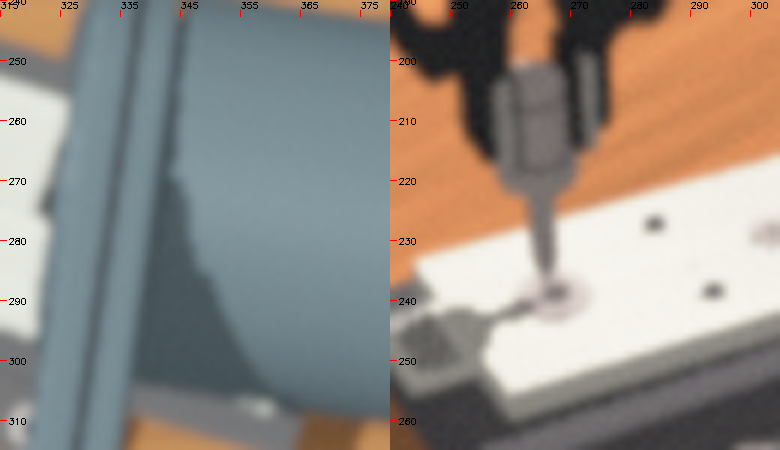

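The arm hides the bush from above. The scene crop shows the pin tip at (545,280) just above the bush mouth at (557,291), with the flange centre near (538,185). I'll compare these with a vertical pin exactly over the mouth.

```bash
python3 - <<'E'
from cell import optics
from h import *
S=optics.get_image("scene")
c=lambda P:((proj(S,P)-[240,190]+.5)*6-.5+[390,0]).round(1).tolist()
m=np.array([535.03,15.39,0])
print("mouth",c(m+[0,0,59.4]))
for z in (69.6,111.6,116.6,150.6): print(z,c(m+[0,0,z]))
print("d/dx",c(m+[1,0,69.6]),"d/dy",c(m+[0,1,69.6]), "tcp-based", c([[535.5,15.2,69.6],[535.5,15.2,150.6]]))
E
```

```text
mouth [[552.4, 296.9]]
69.6 [[550.8, 273.5]]
111.6 [[543.9, 173.5]]
116.6 [[543.1, 161.2]]
150.6 [[537.2, 75.6]]
d/dx [[552.9, 274.7]] d/dy [[553.0, 272.1]] tcp-based [[551.4, 274.3], [537.8, 76.4]]
```

The pin may be tilted or offset a little, so I'll extract its centreline numerically.

```bash
python3 - <<'E'
from cell import optics
import numpy as np
fr=[optics.get_image("scene")["frame"].astype(float) for _ in range(4)]
f=np.mean(fr,0); np.save("f1.npy",f)
print("R channel cols 254..278")
for r in range(196,244): print(r,*f[r,254:279,0].round().astype(int))
E
```

```text
R channel cols 254..278
196 36 34 32 33 44 99 164 204 216 218 218 204 158 97 48 35 32 33 34 37 38 42 78 137 188
197 35 35 34 34 44 98 162 203 216 220 219 205 157 92 45 32 32 38 37 38 36 51 105 170 210
198 37 34 32 33 44 99 162 205 218 220 218 202 154 90 44 32 40 51 59 52 43 60 124 190 219
199 34 34 34 33 44 100 164 203 214 205 200 184 142 86 43 32 44 68 84 79 59 66 132 198 224
200 34 33 34 33 43 91 150 184 186 173 162 150 122 84 49 34 45 76 100 101 74 70 134 200 225
201 35 34 35 33 41 75 119 143 146 136 129 126 114 96 68 45 42 75 103 107 79 70 134 203 226
202 34 34 36 40 49 68 95 113 121 120 120 120 117 109 88 57 43 71 104 107 80 68 135 202 226
203 33 35 41 58 76 85 88 104 116 120 119 120 120 115 100 68 42 67 102 107 82 67 129 197 223
204 34 33 49 76 101 102 92 100 112 118 120 121 121 117 101 69 44 66 102 108 84 66 125 192 217
205 31 38 56 87 109 111 96 99 114 120 122 120 119 114 99 66 43 66 101 110 87 68 121 185 212
206 34 36 57 90 111 110 97 98 112 119 119 118 114 108 96 68 44 66 101 108 87 67 116 181 206
207 31 36 55 88 109 110 93 89 104 110 111 109 106 106 97 72 48 64 98 107 87 6
[... 2982 characters left out ...]
 243 237 230 226 216 189 168 163 172 193 218 226 232 240 245 245 245 245 245
238 244 244 244 245 245 244 240 230 224 222 207 176 148 138 142 170 208 221 227 236 242 245 245 245 245
239 244 244 244 244 244 241 230 212 202 199 191 172 150 144 150 178 208 221 224 234 242 245 245 245 245
240 240 244 244 242 236 225 196 167 156 162 177 186 182 177 185 202 216 220 224 235 243 245 245 246 245
241 220 230 232 225 203 177 154 138 140 158 184 202 205 204 204 210 216 221 229 240 245 246 246 246 246
242 169 179 180 175 162 155 150 159 179 195 203 206 207 205 202 210 222 231 240 244 246 246 246 245 246
243 141 142 146 162 182 194 198 210 228 234 229 222 219 217 218 228 238 242 245 246 245 246 246 245 246
```

Measured, the pin is upright to about 1°. The scene view puts its tip about 2–3 mm short of the bush axis in tool y, while the absolute estimate says about 0. The 5 mm nose gives ±3.2 mm of capture, so I'll correct by 1.8 mm, feel down, and use the side force.

{"fn": "drive_tool", "kwargs": {"series": [0.04,0.18,0.2,0,0,0,0,0,0.3,0,0,0,0,0,0.3,0,0,0,0,0,0.3,0,0,0,0,0,0.2,0,0,0]}}

```text
time: 10.33
eef_pos: [536.6, 16.4, 126.7]
orientation: [0.179, 0.984, 0.0, -0.0]
force: [0.1, -0.1, -1.8]
opening: 20.2
gripper_force: 59.3
```

{"fn": "drive_tool", "kwargs": {"series": [0,0,0,0,0,0,0,0,0,0,0,0,0,0,0,0,0,0]}}

```text
time: 10.58
eef_pos: [537.0, 16.3, 127.4]
orientation: [0.179, 0.984, 0.0, 0.0]
force: [0.2, -0.2, -2.2]
opening: 20.3
gripper_force: 59.3
```

```bash
python3 st.py; python3 - <<'E'
from cell import optics
import numpy as np
f=np.mean([optics.get_image("scene")["frame"].astype(float) for _ in range(3)],0)
for r in range(224,246): print(r,*f[r,256:279,0].round().astype(int))
E
```

```text
t 10.5833 pos [537.   16.3 127.4] jigxy 1.5 -48.1 F [ 0.2 -0.2 -2.2] open 20.3 59.31169331073761
[[-0.936, 0.353, 0.0], [0.353, 0.936, 0.0], [-0.0, 0.0, -1.0]]
224 217 215 195 160 130 116 113 112 113 113 114 113 112 115 121 145 185 216 226 231 236 239 241
225 220 220 212 185 148 128 121 121 120 120 120 119 117 125 143 181 221 236 241 242 243 244 245
226 222 221 219 202 178 156 140 132 125 123 121 122 132 157 191 224 239 244 245 245 245 245 245
227 222 221 221 219 210 198 182 164 139 124 121 127 156 204 232 242 245 245 245 246 245 246 246
228 223 224 225 228 230 230 227 206 160 127 121 132 179 230 245 246 246 246 246 246 246 246 246
229 230 233 235 239 240 242 241 228 175 129 120 136 188 235 246 247 246 246 246 246 246 245 245
230 240 241 242 244 245 246 245 235 185 133 119 135 189 236 246 246 246 246 246 246 245 245 245
231 244 245 245 245 246 247 247 239 190 134 120 133 185 235 246 246 246 246 245 245 245 245 245
232 245 246 246 246 246 246 247 239 193 137 120 131 182 234 245 246 246 245 246 245 245 245 245
233 246 246 246 246 246 246 246 240 197 140 122 129 179 232 245 245 246 245 
[... 471 characters left out ...]
 227 236 243 245 245 246 245
239 230 231 234 237 224 185 158 147 135 129 128 132 149 178 208 221 224 233 242 245 245 245 245
240 179 181 196 208 187 148 126 134 148 155 162 168 183 202 217 220 224 235 243 245 245 245 246
241 143 144 152 164 152 136 136 154 177 189 195 201 204 211 216 221 229 240 245 246 246 246 246
242 137 139 140 140 140 150 177 196 203 201 206 204 203 213 222 231 239 244 245 246 245 245 246
243 138 139 137 137 140 171 219 233 229 222 220 216 218 227 237 242 245 246 245 245 246 245 245
244 138 137 139 138 143 182 231 243 242 240 239 238 238 242 244 245 245 246 245 246 245 246 246
245 138 138 137 140 152 190 234 245 245 245 246 244 245 245 246 245 245 246 246 245 246 246 245
```

There's no contact yet, and the shank is still about 0.7 px left of the mouth. I'll shift a little more and continue down.

{"fn": "drive_tool", "kwargs": {"series": [0,0.08,0.2,0,0,0,0,0,0.2,0,0,0,0,0,0.1,0,0,0,0,0,0,0,0,0]}}

```text
time: 11.07
eef_pos: [536.9, 17.1, 121.9]
orientation: [0.179, 0.984, -0.0, -0.0]
force: [-0.2, -0.1, -1.2]
opening: 19.9
gripper_force: 59.3
```

{"fn": "drive_tool", "kwargs": {"series": [0,0,0.2,0,0,0,0,0,0.2,0,0,0,0,0,0,0,0,0,0,0,0,0,0,0]}}

```text
time: 11.4
eef_pos: [537.1, 17.1, 118.1]
orientation: [0.179, 0.984, -0.0, -0.0]
force: [0.1, 1.3, -1.5]
opening: 20.1
gripper_force: 59.3
```

{"fn": "drive_tool", "kwargs": {"series": [0,0,0.3,0,0,0,0,0,0.3,0,0,0,0,0,0.3,0,0,0,0,0,0,0,0,0]}}

```text
time: 11.73
eef_pos: [536.7, 17.1, 108.5]
orientation: [0.179, 0.984, -0.0, -0.001]
force: [0.2, -0.2, -1.2]
opening: 20.1
gripper_force: 59.3
```

{"fn": "drive_tool", "kwargs": {"series": [0,0,0.3,0,0,0,0,0,0.3,0,0,0,0,0,0,0,0,0,0,0,0,0,0,0]}}

```text
time: 12.07
eef_pos: [537.1, 17.1, 103.0]
orientation: [0.179, 0.984, 0.0, -0.0]
force: [-0.2, 0.0, -0.8]
opening: 19.9
gripper_force: 59.3
```

{"fn": "drive_tool", "kwargs": {"series": [0,0,0.3,0,0,0,0,0,0.3,0,0,0,0,0,0.3,0,0,0,0,0,0.2,0,0,0,0,0,0,0,0,0]}}

```text
time: 12.48
eef_pos: [536.9, 17.1, 91.7]
orientation: [0.179, 0.984, 0.0, -0.0]
force: [-0.2, 0.1, -1.0]
opening: 20.4
gripper_force: 59.4
```

{"fn": "drive_tool", "kwargs": {"series": [0,0,0.2,0,0,0,0,0,0.2,0,0,0,0,0,0.2,0,0,0,0,0,0,0,0,0,0,0,0,0,0,0]}}

```text
time: 12.9
eef_pos: [537.3, 16.9, 86.5]
orientation: [0.179, 0.984, -0.0, 0.0]
force: [-1.1, -1.3, 1.2]
opening: 20.3
gripper_force: 59.7
```

{"fn": "drive_tool", "kwargs": {"series": [0,0,0.2,0,0,0,0,0,0.1,0,0,0,0,0,0,0,0,0,0,0,0,0,0,0,0,0,0,0,0,0]}}

```text
time: 13.32
eef_pos: [537.3, 16.7, 83.5]
orientation: [0.179, 0.984, -0.0, 0.0]
force: [-1.8, -3.8, 4.5]
opening: 20.3
gripper_force: 59.8
```

{"fn": "drive_tool", "kwargs": {"series": [0,0,0.1,0,0,0,0,0,0.1,0,0,0,0,0,0,0,0,0,0,0,0,0,0,0,0,0,0,0,0,0]}}

```text
time: 13.73
eef_pos: [537.4, 16.7, 82.6]
orientation: [0.179, 0.984, -0.0, 0.001]
force: [-5.5, -3.2, 14.0]
opening: 20.2
gripper_force: 61.0
```

{"fn": "drive_tool", "kwargs": {"series": [0.03,-0.05,0.1,0,0,0,0,0,0,0,0,0,0,0,0,0,0,0,0,0,0,0,0,0,0,0,0,0,0,0]}}

```text
time: 14.15
eef_pos: [537.4, 16.6, 82.5]
orientation: [0.179, 0.984, -0.0, 0.001]
force: [-6.0, -1.5, 19.5]
opening: 20.2
gripper_force: 61.7
```

```bash
python3 st.py; python3 - <<'E'
from cell import optics
import cv2,numpy as np
from h import crop
a=optics.get_image("scene")["frame"][:,:,::-1].copy()
cv2.imwrite("pics/c5.png",crop(a,220,180,130,100,6,cv2))
E
```

```text
t 14.15 pos [537.4  16.6  82.5] jigxy 1.8 -47.6 F [-6.  -1.5 19.5] open 20.2 61.68983817100525
[[-0.936, 0.353, 0.002], [0.353, 0.936, -0.001], [-0.002, 0.0, -1.0]]
```

View pics/c5.png

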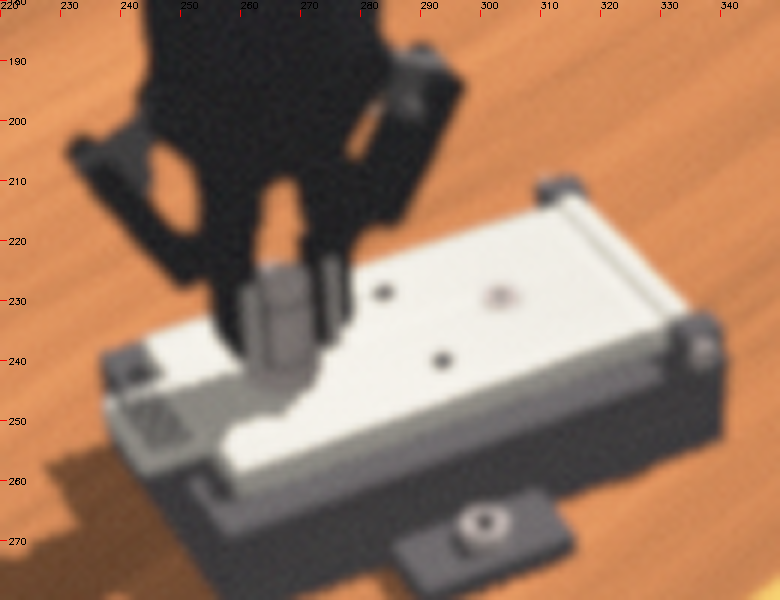

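The shoulder is seated on the bush, the leaf lies flat, and the arm is bearing down at about 20 N against a hard stop. Handing in.

```bash
python3 -c "
from cell import arm
print(arm.close_job())"
```

```text
the job is handed in; nothing more can be done
None
```

The leaf is shut and the jig pin is home through bush, plate and base, handed in still gripped and pressed down with about 20 N; the hand-in returned no verdict.

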